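Park a washed bearing on the drip rail

ROBOT

A 6-joint arm with a two-finger parallel gripper is mounted at the origin on a cart in front of the work surface, level with it; the furniture and walls round the work are solid. World frame = base frame: x ahead of the robot, y to its left, z up, the work surface at z = 0. Lengths are in m, angles in rad, forces in N, time in s.
With the tool pointing down it reaches from about 0.35 to 0.975 m from the base axis. Payload 4.9 kg.
Tool frame: the origin (TCP) lies on the centre line of the jaws, within the pads' length; the fingertips stand manip.tip_reach ahead of it and the grasp point (between the pads) is the TCP (manip.tip_reach is the distance from the TCP to the fingertips, in m); z points along the fingers, y is the line along which they close (so a half turn about z gives the same grasp; the last joint's range is limited). The gripper opens to 85 mm and grips with 20 to 120 N. Pads are 22 mm wide; open, the fingers measure 114 mm over their backs; the gripper's body (76 mm by 85 mm) begins 54 mm behind the grasp point. The pads swing forward as they close: fully open they stand 13 mm farther back than shut.
Start: joints at [-1.39, 0.053, 1.613, -0, 1.476, -0.119], TCP at [0.185, -0.597, 0.25] pointing down, gripper open.
Joint ranges: [-3.01, 3.01], [-1.01, 2.22], [0.06, 2.58], [-1.02, 4.17], [0.09, 2.62], [-3.14, 3.14]. Speed limits (rad/s): [2.57, 2.57, 3.14, 3.14, 3.14, 3.14].

INTERFACE

Orientations are given as a unit quaternion [w, x, y, z].
In Python, from plant import manip gives the robot as it stands. The module is installed in compiled form; this text tells all that it offers.
- The arm moves only by the tool move_arm, never from a script. Its argument "rows" is a list of rows, each a list of 7 numbers: the shift along the tool's x, y, z in cm, then the turn, a rotation vector about the tool's x, y, z in degrees, then the opening, from -1 (shut) to 1 (fully open). In form: [[tx, ty, tz, ax, ay, az, jaw], ...]. A call has 1 to 20 rows; each row shifts and turns the commanded pose from where the row before left it, along the tool's axes as they then stand; what a row does not reach is not made up. A row lasts 1/12 s, in which the tool goes at most 41.7 mm and 7.16 degrees, less where a joint would pass 70% of its speed; a pose out of reach is approached as far as the arm can. A call is refused whole if a number of a shift passes 4.17 or a number of a turn 7.16, either way. A call with a gripper value outside its range is refused whole. The fingers move at their own pace and stop on an object; the grip force is fixed at half the most. Time passes only in rows, so rows that do not move let the fingers close. It gives the time, the measured TCP pose, the force, the opening and the grip force at its end, in the units of the state.
- manip.state(): the state, without advancing time (a new reading comes with each control period).
- manip.grab_frame(name): name is "side" or "top" or "wrist"; returns a dict with "img" (384x512x3 uint8, blue, green, red), "mtx" (3x3 intrinsics, pixels), "R" (3x3) and "t" (3): a world point X has camera coordinates R X + t. Camera axes: x right, y down, z forward; pixel columns grow to the right and rows downward; lengths in m; the calibration is good to about 2 mm. A picture is of the moment at which its call begins. There is no depth.
- manip.job_done(): hands the job in; it is judged then, once.
The state is a dict: "time": time; "joint_pos": joint angles; "joint_vel": joint speeds; "joint_efforts": joint torques, N m; "tool_pos": TCP position; "tool_rot": TCP orientation; "contact_force": force on the tool from outside, world axes, zero at the start; "ft_torque": the same for the moment, N m; "gripper_width": opening from 0.0 (shut) to 1.0 (fully open); "grasp_force": force on a finger pad.
Only numpy, scipy, OpenCV 4.12 (cv2) and the standard library are available. Lean on these libraries where they do the work, as an engineer would, in place of code of your own. Each camera call takes 0.05 s, during which the arm holds its last target. There are 200 camera calls.

TASK

Park the washed bearing at the top of the drip rail, using only the fingertips: nothing is to be gripped or lifted. First push the end bolt all the way in, so that it bars the upper end of the sloped gutter; then gently roll the bearing that stands on its edge in the gutter up the slope, over both catches, until it meets the bolt, and leave it there with the upper catch risen behind it so that it cannot roll back. Leave the other bearings and everything else on the bench where they are.

Things in the scene. Friction and masses are not known exactly. Their poses are not given: they have to be found in the camera images.
- gutter: Fixed aluminium U gutter, 300 mm long, sloping 8 degrees. Origin: on its floor, mid-width, at the low end, about 40 mm above the bench. x runs up the slope along the floor, y across (to the left looking uphill; the bolt's head is on the +y side), z square to the floor. Inside 17.4 mm wide; walls 3 mm thick, only 10 mm high. It hangs at its low end over a tray 26 mm high on the bench.
- cross_pin (a point): Middle of the fixed 6 mm pin across the gutter that keeps the bearing from rolling out at the low end; gutter x = 12, z = 6 mm.
- gutter_top (a point): Point on the gutter's floor, mid-width, at its high end (gutter x = 300 mm), about 82 mm above the bench. From here 32 mm down the slope two cheek plates stand 34 mm above the floor, outer faces at y = +-14.7 mm; they carry the end bolt in bushes that reach to y = +-20.7 mm.
- bearing_centre (a point): Centre of the steel ball bearing on its edge in the gutter, at the start against the cross pin. 42 mm in diameter, 15 mm wide, about 70 g; it rolls freely, and back down if let go. Its centre is 21 mm above the gutter's floor; held against the shut bolt it is at gutter x = 259 mm, and let go there it settles back a few mm onto the upper catch, near x = 253 mm.
- bearing: The same bearing. Origin: on its axis, on one flat face; it turns as the bearing rolls.
- end_bolt (a joint): End bolt, a 10 mm steel bar with a mushroom head that slides across the gutter's upper end at gutter x = 285, z = 21 mm. 0 = fully out, end open; 0.030 m = fully in, through both cheeks. It goes in along the gutter's -y (about 3 N of friction) and stays where it is left; at the start 0 to 6 mm in.
- bolt_head (a point): Middle of the outer face of the end bolt's head, the face to push; the head is 25 mm in diameter and 12 mm thick, and faces the gutter's +y side. Fully out this point is at gutter y = +70 mm, fully in at +40 mm.
- dog_upper (a joint): Upper catch, a sprung steel dog 8 mm wide in a slot of the gutter's floor, a ramp of 40 mm rising uphill to a tip 8 mm above the floor at gutter x = 237.5 mm. 0 = up, 0.26 rad = down under the floor. A bearing rolled uphill presses it down (under 1 N); it springs up behind. A second, equal catch has its tip at x = 157.5 mm.
- dog_upper_tip (a point): Tip of the upper catch when it is up, 8 mm above the gutter's floor.
- bearing_b: Another bearing of the same size, lying flat on the bench to the right of the tray; bystander. Origin: centre of its underside.
- screwdriver: Screwdriver with a red handle, 214 mm long, at the front of the bench; bystander. Origin: centre of the underside.
- elec_tape: Roll of black tape, 52 mm across, 19 mm high, lying on the bench; bystander. Origin: centre of the underside.
- offcut: Pine offcut, 63 x 180 x 46 mm, on the bench to the right; bystander. Origin: centre of the underside.
Mind the look-alikes: they are no part of the job. Leave any green or orange look-alike of the bearing alone.

How it is judged:
By the outcome, as a careful person would: the job done as asked, in the order asked, and still so for the second after the job is handed in, with the robot touching nothing.
It also fails if it takes over 48 s, if anything falls off the work surface, if the arm or the gripper's body presses on something with over 40 N, if the wrist force passes 120 N, or if a joint passes its speed limit or range.

## Working session

There is one attempt and no reset: what is moved stays moved. The work goes in short steps, Python scripts to look and compute and a tool call to move; the robot and the scene stay as the last step left them, time stands still between calls to the robot, and variables do not carry over. Pictures are saved under pics/ and viewed, at most 10 in all, crops included, and the job is handed in when it is done.

Besides the shell and the picture viewer there is one more tool, called after "Request:" as name(argument=value, ...) on one line, values as JSON. move_arm: Moves the arm, as the interface text tells. Its arguments: {"type":"object","properties":{"rows":{"type":"array","items":{"type":"array","items":{"type":"number"}}}},"required":["rows"]}

```bash
mkdir -p pics; python3 - <<'E'
from plant import manip
import cv2,numpy as np
s=manip.state();print({k:np.round(v,4).tolist() for k,v in s.items()},manip.tip_reach)
for n in("side","top"):
    f=manip.grab_frame(n);cv2.imwrite(f"pics/{n}0.png",f["img"]);np.savez(f"pics/{n}0.npz",**f)
    print(n,f["mtx"].round(1).tolist(),f["R"].round(4).tolist(),f["t"].round(4).tolist())
E
```

```text
{'time': 0.0, 'joint_pos': [-1.39, 0.0534, 1.6143, -0.0, 1.476, -0.119], 'joint_vel': [0.0008, -0.0015, 0.0011, -0.0006, -0.0, -0.0017], 'joint_efforts': [0.0005, -39.368, -37.0178, -0.0, 0.0071, -0.0], 'tool_pos': [0.1845, -0.5965, 0.249], 'tool_rot': [-0.001, 0.9888, 0.1494, -0.0], 'contact_force': [-0.0134, 0.5504, 0.1351], 'ft_torque': [0.0154, 0.0586, 0.02], 'grasp_force': 0.0, 'gripper_width': 0.9974} 0.019
side [[442.0, 0.0, 262.7], [0.0, 442.0, 190.5], [0.0, 0.0, 1.0]] [[-0.9994, -0.0344, -0.0032], [-0.0178, 0.5921, -0.8057], [0.0296, -0.8051, -0.5924]] [0.4874, 0.0938, 1.0382]
top [[370.7, 0.0, 251.2], [0.0, 370.7, 191.5], [0.0, 0.0, 1.0]] [[0.0188, -0.9998, 0.0018], [-0.9926, -0.0188, -0.1196], [0.1197, 0.0004, -0.9928]] [-0.0821, 0.4937, 1.06]
```

View pics/side0.png

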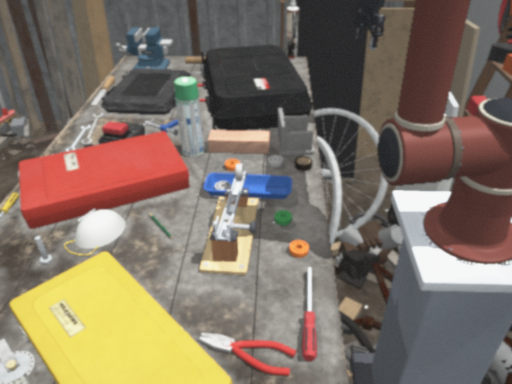

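View pics/top0.png

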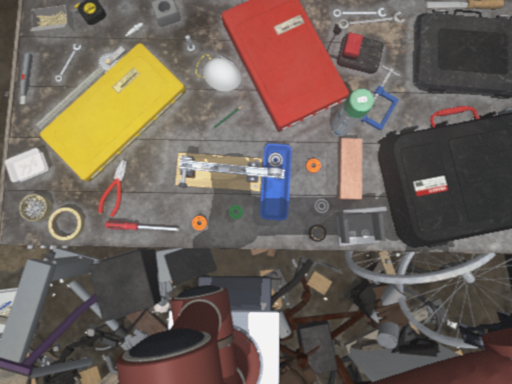

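The gutter lies over the blue tray, at about (180-285, 170) in the top view, and rises toward world +y. I'll zoom in.

```bash
python3 - <<'E'
import cv2,numpy as np
a=cv2.imread("pics/top0.png")[130:230,165:300];b=cv2.imread("pics/side0.png")[145:285,185:305]
a=cv2.resize(a,None,fx=5.9,fy=5.9,interpolation=cv2.INTER_CUBIC);b=cv2.resize(b,None,fx=4.2,fy=4.2,interpolation=cv2.INTER_CUBIC)
cv2.imwrite("pics/ta.png",a);cv2.imwrite("pics/sb.png",b)
E
```

```text
(no output)
```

View pics/ta.png

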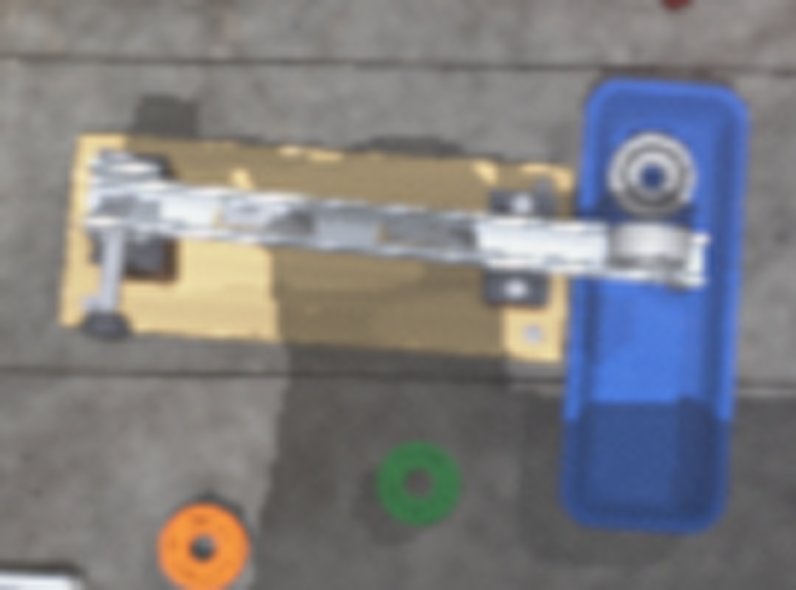

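View pics/sb.png

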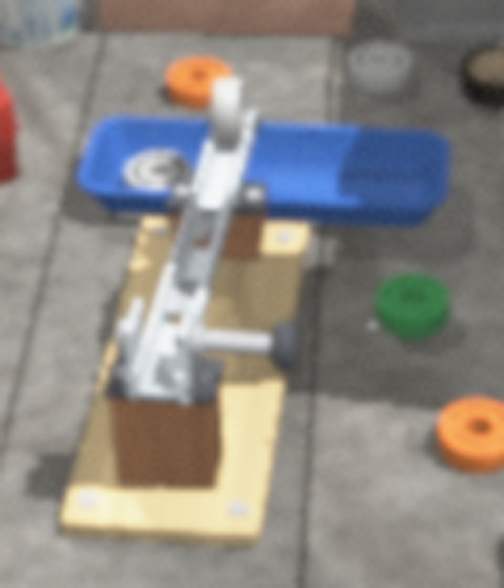

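The top crop shows the bearing in the gutter at (649,247), the bolt head at (104,325) and the low end at (706,260). In the side crop the bearing is at (227,112) and the head at (285,342). The bolt head faces the robot. Next I'll fit the gutter pose to these points.

```bash
cat > h.py <<'E'
import numpy as np,cv2
from scipy.optimize import least_squares
def proj(f,X):
    c=f["R"]@X+f["t"];p=f["mtx"]@c;return p[:2]/p[2]
s=np.radians(8)
def G(p,g):
    x0,y0,z0,a=p[:4];g=np.array(g)/1000
    u=np.array([np.cos(a)*np.cos(s),np.sin(a)*np.cos(s),np.sin(s)]);l=np.array([-np.sin(a),np.cos(a),0]);n=np.cross(u,l)
    return np.array([x0,y0,z0])+g[0]*u+g[1]*l+g[2]*n
E
python3 - <<'E'
from h import *
F={n:dict(np.load(f"pics/{n}0.npz")) for n in("top","side")}
T=lambda x,y:np.array([165+x/5.9,130+y/5.9])-.4
S=lambda x,y:np.array([185+x/4.2,145+y/4.2])-.4
obs=[("top",(30.7,0,21),T(649,247)),("side",(30.7,0,21),S(227,112)),("top",(285,'h',21),T(104,325)),("side",(285,'h',21),S(285,342)),("top",(0,0,10),T(706,260)),("top",(300,0,34),T(91,195))]
def r(p):
    o=[]
    for n,g,px in obs:
        g=[p[4]*1000 if v=='h' else v for v in g]
        o+=list(proj(F[n],G(p,g))-px)
    return np.array(o+[(p[2]-.04)/.001])
q=least_squares(r,[.5,-.1,.04,1.6,.06],loss="soft_l1",x_scale=[.01,.01,.01,.1,.01])
p=q.x;print(p.round(4),r(p).round(2));np.save("p.npy",p)
for g in [(0,0,0),(300,0,0),(285,p[4]*1000+6,21),(30.7,0,21),(259,0,21)]:print(g,G(p,g).round(4))
E
```

```text
[ 0.5492 -0.1661  0.0398  1.5292  0.0573] [-0.06 -0.08  1.33 -0.5   0.72 -0.51  0.4  -0.02 -0.13 -0.78 -1.1  -0.27
 -0.23]
(0, 0, 0) [ 0.5492 -0.1661  0.0398]
(300, 0, 0) [0.5615 0.1307 0.0815]
(285, np.float64(63.33058547129521), 21) [0.4975 0.1156 0.1002]
(30.7, 0, 21) [ 0.5503 -0.1386  0.0648]
(259, 0, 21) [0.5597 0.0872 0.0966]
```

Request:
move_arm(rows=[[0,0,0,0,0,6.5,-1],[0,0,0,0,0,6.5,-1],[0,0,0,0,0,6.5,-1],[2.9,-1.5,0,0,0,0,-1],[2.9,-1.5,0,0,0,0,-1],[2.9,-1.5,0,0,0,0,-1],[2.9,-1.5,0,0,0,0,-1],[2.9,-1.5,0,0,0,0,-1],[2.9,-1.5,0,0,0,0,-1],[2.9,-1.5,0,0,0,0,-1],[2.9,-1.5,0,0,0,0,-1],[0,-3.5,0,0,0,0,-1],[0,-3.5,0,0,0,0,-1],[0,-3.5,0,0,0,0,-1],[0,-3.5,0,0,0,0,-1],[0,-3.5,0,0,0,0,-1],[0,-3.5,0,0,0,0,-1],[0,-3.5,0,0,0,0,-1],[0,-3.5,0,0,0,0,-1],[0,-3.5,0,0,0,0,-1]])

```text
time: 1.77
tool_pos: [0.4335, -0.1701, 0.2498]
tool_rot: [-0.0, 1.0, -0.02, -0.0]
contact_force: [0.8, -0.6, -0.3]
gripper_width: -0.0
grasp_force: 0.0
```

Request:
move_arm(rows=[[0,-3.2,0,0,0,0,-1],[0,-3.2,0,0,0,0,-1],[0,-3.2,0,0,0,0,-1],[0,-3.2,0,0,0,0,-1],[0,-3.2,0,0,0,0,-1],[0,-3.2,0,0,0,0,-1],[0,-3.2,0,0,0,0,-1],[0,-3.2,0,0,0,0,-1],[0,-3.2,0,0,0,0,-1],[0,0,0,0,0,0,-1]])

```text
time: 2.6
tool_pos: [0.445, 0.1201, 0.2499]
tool_rot: [-0.001, 1.0, -0.017, -0.0]
contact_force: [-0.1, -1.2, 0.5]
gripper_width: -0.0
grasp_force: 0.0
```

Request:
move_arm(rows=[[0,0.45,2.3,0,0,0,-1],[0,0,2.3,0,0,0,-1],[0,0,2.3,0,0,0,-1],[0,0,2.3,0,0,0,-1],[0,0,2.3,0,0,0,-1],[0,0,2.3,0,0,0,-1],[0,0,0,0,0,0,-1]])

```text
time: 3.18
tool_pos: [0.4415, 0.1107, 0.1068]
tool_rot: [0.001, 1.0, -0.02, -0.005]
contact_force: [-0.4, 0.8, -1.7]
gripper_width: 0.001
grasp_force: 0.0
```

```bash
python3 - <<'E'
from plant import manip
import cv2,numpy as np
a=manip.grab_frame("side")["img"][100:260,180:340];b=manip.grab_frame("wrist")["img"]
a=cv2.resize(a,(384,384),interpolation=cv2.INTER_CUBIC);b=cv2.resize(b,(416,384))
cv2.imwrite("pics/c.png",np.hstack([a,b]));print(manip.state()["tool_pos"])
E
```

```text
[0.44472659 0.1110843  0.1115918 ]
```

View pics/c.png

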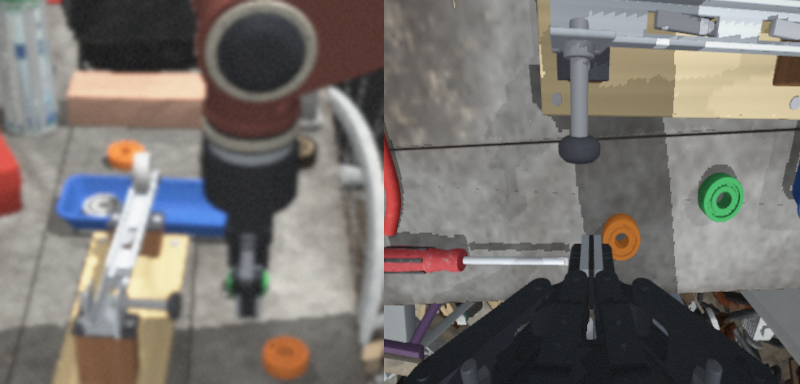

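The head is about 5 mm further toward +y than the fingers. I'll correct that and then push slowly.

Request:
move_arm(rows=[[0.5,-0.6,0,0,0,0,-1],[1,0,0,0,0,0,-1],[1,0,0,0,0,0,-1],[1,0,0,0,0,0,-1],[0.5,0,0,0,0,0,-1],[0.4,0,0,0,0,0,-1],[0.4,0,0,0,0,0,-1],[0.3,0,0,0,0,0,-1],[0.3,0,0,0,0,0,-1],[0.3,0,0,0,0,0,-1],[0.2,0,0,0,0,0,-1],[0,0,0,0,0,0,-1]])

```text
time: 4.28
tool_pos: [0.505, 0.1149, 0.1122]
tool_rot: [0.0, 1.0, -0.02, 0.0]
contact_force: [-0.3, -0.1, 0.1]
gripper_width: 0.004
grasp_force: 0.4
```

Request:
move_arm(rows=[[0.2,0,0,0,0,0,-1],[0.2,0,0,0,0,0,-1],[0.1,0,0,0,0,0,-1],[0,0,0,0,0,0,-1]])

```text
time: 4.62
tool_pos: [0.5098, 0.1147, 0.1122]
tool_rot: [0.0, 1.0, -0.02, 0.0]
contact_force: [-1.4, 0.2, 0.7]
gripper_width: 0.001
grasp_force: 0.8
```

Request:
move_arm(rows=[[0.1,0,0,0,0,0,-1],[0.1,0,0,0,0,0,-1],[0.1,0,0,0,0,0,-1],[0,0,0,0,0,0,-1]])

```text
time: 4.95
tool_pos: [0.5128, 0.1146, 0.1122]
tool_rot: [0.0, 1.0, -0.02, 0.0]
contact_force: [-2.6, -1.5, 1.3]
gripper_width: 0.003
grasp_force: 0.9
```

```bash
python3 - <<'E'
from plant import manip
import cv2,numpy as np
a=manip.grab_frame("side")["img"][160:260,200:300];b=manip.grab_frame("wrist")["img"]
a=cv2.resize(a,(384,384),interpolation=cv2.INTER_CUBIC);b=cv2.resize(b,(416,384))
cv2.imwrite("pics/d.png",np.hstack([a,b]));s=manip.state();print(s["tool_pos"],s["contact_force"])
E
```

```text
[0.51277787 0.11460565 0.1122035 ] [-1.11993442 -0.67547769 -0.38431002]
```

View pics/d.png

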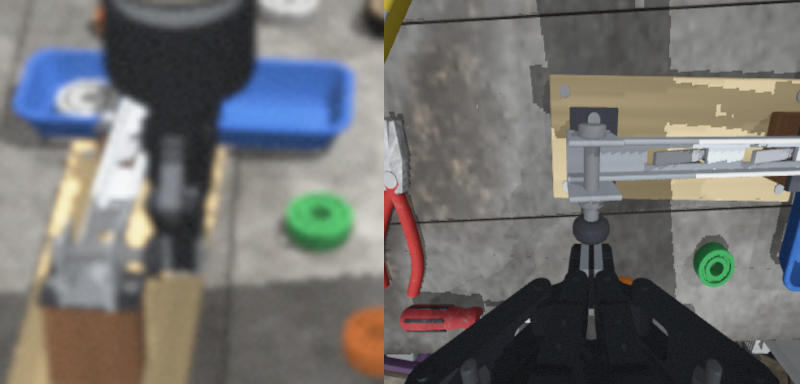

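The bolt passes through both cheeks, but a gap of about 10 mm is still showing between head and bush. I'll keep pushing until the force climbs.

Request:
move_arm(rows=[[0.1,0,0,0,0,0,-1],[0.1,0,0,0,0,0,-1],[0.1,0,0,0,0,0,-1]])

```text
time: 5.3
tool_pos: [0.5136, 0.1146, 0.1121]
tool_rot: [0.0, 1.0, -0.02, -0.003]
contact_force: [-13.6, -1.8, 7.8]
gripper_width: 0.0
grasp_force: 6.8
```

Request:
move_arm(rows=[[0.1,0,0,0,0,0,-1],[0.1,0,0,0,0,0,-1]])

```text
time: 5.47
tool_pos: [0.5138, 0.1146, 0.112]
tool_rot: [0.0, 1.0, -0.02, -0.006]
contact_force: [-21.5, -2.2, 13.7]
gripper_width: 0.003
grasp_force: 10.6
```

The bolt has hit its stop, with the force climbing past 20 N while the TCP barely moved. Next: back off, lift, and travel to the downhill side of the bearing.

Request:
move_arm(rows=[[-1,0,0,0,0,0,-1],[-2,0,0,0,0,0,-1],[0,0,-2.2,0,0,0,-1],[0,0,-2.2,0,0,0,-1],[0,0,-2.2,0,0,0,-1],[0,0,-2.2,0,0,0,-1],[0.73,3.03,0,0,0,0,-1],[0.73,3.03,0,0,0,0,-1],[0.73,3.03,0,0,0,0,-1],[0.73,3.03,0,0,0,0,-1],[0.73,3.03,0,0,0,0,-1],[0.73,3.03,0,0,0,0,-1],[0.73,3.03,0,0,0,0,-1],[0.73,3.03,0,0,0,0,-1],[0.73,3.03,0,0,0,0,-1],[0.73,3.03,0,0,0,0,-1],[0,0,0,0,0,0,-1],[0,0,0,0,0,0,-1]])

```text
time: 6.97
tool_pos: [0.5489, -0.1914, 0.2005]
tool_rot: [0.0, 1.0, -0.022, 0.001]
contact_force: [-0.7, 0.6, 0.5]
gripper_width: 0.004
grasp_force: 0.0
```

```bash
python3 - <<'E'
from plant import manip
import cv2,numpy as np
from h import *
a=manip.grab_frame("side")["img"][130:260,190:320];f=manip.grab_frame("wrist");b=f["img"].copy()
p=np.load("p.npy")
for g in [(30.7,0,42),(100,0,0),(200,0,0),(285,40,21),(300,0,34)]:
    q=proj(f,G(p,g));print(g,q);cv2.drawMarker(b,tuple(int(v) for v in q),(0,0,255),0,12)
a=cv2.resize(a,(384,384),interpolation=cv2.INTER_CUBIC);b=cv2.resize(b,(416,384))
cv2.imwrite("pics/e.png",np.hstack([a,b]));s=manip.state();print(s["tool_pos"],s["contact_force"])
E
```

```text
(30.7, 0, 42) [203.67707904 195.35346045]
(100, 0, 0) [137.26923427 185.12851905]
(200, 0, 0) [ 31.23713946 189.25663099]
(285, 40, 21) [-72.89605896 241.46174466]
(300, 0, 34) [-128.36166543  207.1155824 ]
[ 0.54857094 -0.18953685  0.2003319 ] [-0.13293622  0.37320185  0.99544485]
```

View pics/e.png

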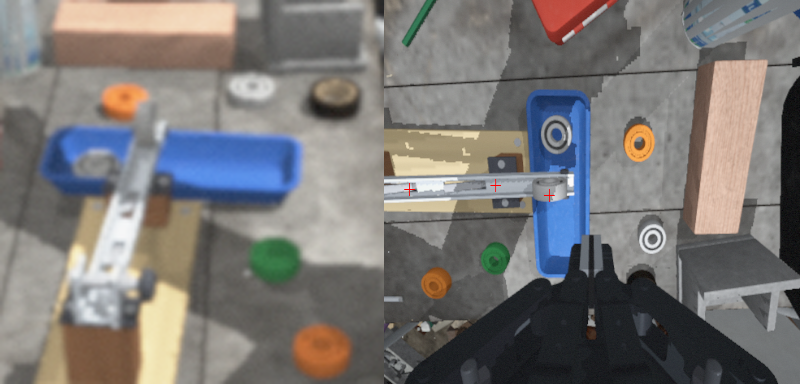

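The projected gutter points land on the picture: the bearing top at display pixel (549,195) matches. The bolt head is in. I'll go down behind the bearing.

Request:
move_arm(rows=[[0,0,2.46,0,0,0,-1],[0,0,2.46,0,0,0,-1],[0,0,2.46,0,0,0,-1],[0,0,2.46,0,0,0,-1],[0,0,2.46,0,0,0,-1],[0,0,0,0,0,0,-1],[0,-0.5,0,0,0,0,-1],[0,-0.5,0,0,0,0,-1],[0,-0.4,0,0,0,0,-1],[0,-0.4,0,0,0,0,-1],[0,0,0,0,0,0,-1]])

```text
time: 7.98
tool_pos: [0.5501, -0.1714, 0.079]
tool_rot: [0.0, 1.0, -0.02, 0.001]
contact_force: [-0.5, -0.5, 0.0]
gripper_width: 0.0
grasp_force: 0.3
```

Request:
move_arm(rows=[[0,-0.4,-0.056,0,0,0,-1],[0,-0.4,-0.056,0,0,0,-1],[0,-0.4,-0.056,0,0,0,-1],[0,-0.4,-0.056,0,0,0,-1],[0,-0.4,-0.056,0,0,0,-1],[0,-0.4,-0.056,0,0,0,-1],[0,-0.4,-0.056,0,0,0,-1],[0,-0.4,-0.056,0,0,0,-1],[0,-0.4,-0.056,0,0,0,-1],[0,-0.4,-0.056,0,0,0,-1],[0,0,0,0,0,0,-1]])

```text
time: 8.9
tool_pos: [0.5508, -0.1313, 0.0829]
tool_rot: [-0.0, 1.0, -0.02, -0.0]
contact_force: [0.5, 0.2, 0.5]
gripper_width: -0.004
grasp_force: 0.0
```

```bash
python3 - <<'E'
from plant import manip
import cv2,numpy as np
a=manip.grab_frame("side")["img"][140:240,190:290];b=manip.grab_frame("wrist")["img"]
a=cv2.resize(a,(384,384),interpolation=cv2.INTER_CUBIC);b=cv2.resize(b,(416,384))
cv2.imwrite("pics/g.png",np.hstack([a,b]));s=manip.state();print(s["tool_pos"],s["contact_force"])
E
```

```text
[ 0.55068755 -0.13183336  0.08285247] [-0.31461765  0.0215233   0.21735204]
```

View pics/g.png

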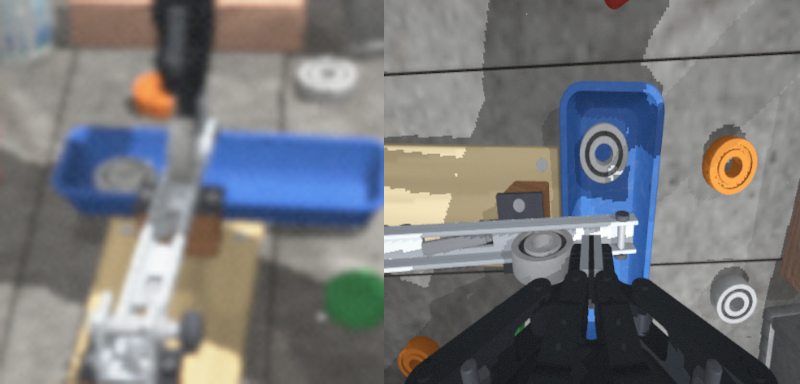

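The bearing has left the cross pin and is rolling ahead of the fingertips. I'll continue up the slope.

Request:
move_arm(rows=[[0,-0.45,-0.063,0,0,0,-1],[0,-0.45,-0.063,0,0,0,-1],[0,-0.45,-0.063,0,0,0,-1],[0,-0.45,-0.063,0,0,0,-1],[0,-0.45,-0.063,0,0,0,-1],[0,-0.45,-0.063,0,0,0,-1],[0,-0.45,-0.063,0,0,0,-1],[0,-0.45,-0.063,0,0,0,-1],[0,-0.45,-0.063,0,0,0,-1],[0,-0.45,-0.063,0,0,0,-1],[0,-0.45,-0.063,0,0,0,-1],[0,-0.45,-0.063,0,0,0,-1],[0,-0.45,-0.063,0,0,0,-1],[0,-0.45,-0.063,0,0,0,-1],[0,-0.45,-0.063,0,0,0,-1],[0,-0.45,-0.063,0,0,0,-1],[0,-0.45,-0.063,0,0,0,-1],[0,-0.45,-0.063,0,0,0,-1],[0,-0.45,-0.063,0,0,0,-1],[0,-0.45,-0.063,0,0,0,-1]])

```text
time: 10.67
tool_pos: [0.5544, -0.0417, 0.0956]
tool_rot: [-0.0, 1.0, -0.02, -0.0]
contact_force: [0.2, -0.4, -0.4]
gripper_width: 0.003
grasp_force: 0.1
```

Request:
move_arm(rows=[[0,-0.45,-0.063,0,0,0,-1],[0,-0.45,-0.063,0,0,0,-1],[0,-0.45,-0.063,0,0,0,-1],[0,-0.45,-0.063,0,0,0,-1],[0,-0.45,-0.063,0,0,0,-1],[0,-0.45,-0.063,0,0,0,-1],[0,-0.45,-0.063,0,0,0,-1],[0,-0.45,-0.063,0,0,0,-1],[0,-0.45,-0.063,0,0,0,-1],[0,-0.45,-0.063,0,0,0,-1],[0,-0.45,-0.063,0,0,0,-1],[0,-0.45,-0.063,0,0,0,-1],[0,-0.45,-0.063,0,0,0,-1],[0,-0.45,-0.063,0,0,0,-1],[0,0,0,0,0,0,-1]])

```text
time: 11.92
tool_pos: [0.5569, 0.0217, 0.1044]
tool_rot: [-0.0, 1.0, -0.02, -0.0]
contact_force: [-0.1, 0.3, -0.1]
gripper_width: -0.003
grasp_force: 0.1
```

```bash
python3 - <<'E'
from plant import manip
import cv2,numpy as np
a=manip.grab_frame("top")["img"][130:230,165:265];b=manip.grab_frame("wrist")["img"]
a=cv2.resize(a,(384,384),interpolation=cv2.INTER_CUBIC);b=cv2.resize(b,(416,384))
cv2.imwrite("pics/i.png",np.hstack([a,b]));s=manip.state();print(s["tool_pos"],s["contact_force"])
E
```

```text
[0.55682205 0.02107784 0.10422577] [ 0.61034547 -0.91223958  0.38693489]
```

View pics/i.png

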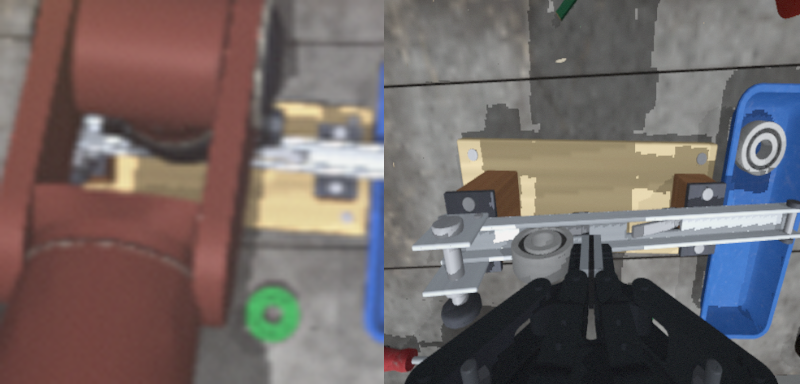

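The bearing still sits against the fingers, past the lower catch, and the bolt is shut. I'll finish the roll slowly.

Request:
move_arm(rows=[[0,-0.4,-0.056,0,0,0,-1],[0,-0.4,-0.056,0,0,0,-1],[0,-0.4,-0.056,0,0,0,-1],[0,-0.4,-0.056,0,0,0,-1],[0,-0.4,-0.056,0,0,0,-1],[0,-0.4,-0.056,0,0,0,-1],[0,-0.4,-0.056,0,0,0,-1],[0,-0.4,-0.056,0,0,0,-1],[0,0,0,0,0,0,-1]])

```text
time: 12.77
tool_pos: [0.5583, 0.0534, 0.1089]
tool_rot: [0.0, 1.0, -0.02, 0.0]
contact_force: [-0.6, -0.2, -0.3]
gripper_width: -0.002
grasp_force: 0.0
```

Request:
move_arm(rows=[[0,-0.2,-0.028,0,0,0,-1],[0,-0.2,-0.028,0,0,0,-1],[0,0,0,0,0,0,-1]])

```text
time: 13.02
tool_pos: [0.5584, 0.0543, 0.1094]
tool_rot: [0.003, 1.0, -0.02, -0.0]
contact_force: [0.4, -10.1, -0.3]
gripper_width: -0.003
grasp_force: 4.7
```

The fingertips meet the bolt exactly where expected: TCP at gutter x ≈ 223, so the bearing is at 259, with 10 N. I'll ease back slowly and then lift away.

Request:
move_arm(rows=[[0,0.3,0.04,0,0,0,-1],[0,0.2,0.03,0,0,0,-1],[0,0.2,0.03,0,0,0,-1],[0,0.2,0.03,0,0,0,-1],[0,0.2,0.03,0,0,0,-1],[0,0.2,0.03,0,0,0,-1],[0,0.5,0.07,0,0,0,-1],[0,1,0.14,0,0,0,-1],[0,1,-1,0,0,0,-1],[0,1,-2,0,0,0,-1],[0,1,-2,0,0,0,-1],[0,1,-2,0,0,0,-1],[0,1,-2,0,0,0,-1],[0,0,0,0,0,0,-1],[0,0,0,0,0,0,-1]])

```text
time: 14.27
tool_pos: [0.5561, -0.0223, 0.1975]
tool_rot: [0.0, 1.0, -0.021, 0.002]
contact_force: [-0.7, -0.3, 0.0]
gripper_width: -0.001
grasp_force: 0.0
```

```bash
python3 - <<'E'
from plant import manip
import cv2,numpy as np
from h import *
p=np.load("p.npy");f=manip.grab_frame("side");a=f["img"][170:240,205:275];w=manip.grab_frame("wrist");b=w["img"].copy()
for g in [(253,0,42),(237.5,0,8),(285,40,21)]:
    q=proj(w,G(p,g));print(g,q*[416/512,1]+[384,0],(proj(f,G(p,g))-[205,170])*384/70)
a=cv2.resize(a,(384,384),interpolation=cv2.INTER_CUBIC);b=cv2.resize(b,(416,384))
cv2.imwrite("pics/k.png",np.hstack([a,b]));s=manip.state();print(s["tool_pos"],s["contact_force"],s["time"])
E
```

```text
(253, 0, 42) [490.65305498 209.43584954] [120.32993084 207.93518608]
(237.5, 0, 8) [513.5719404  194.70171844] [128.80927053 262.46713977]
(285, 40, 21) [471.14311802 243.60273528] [216.13047352 305.05995434]
[ 0.55462452 -0.02124467  0.19445382] [0.06399243 0.54498852 1.07320595] 14.3667
```

View pics/k.png

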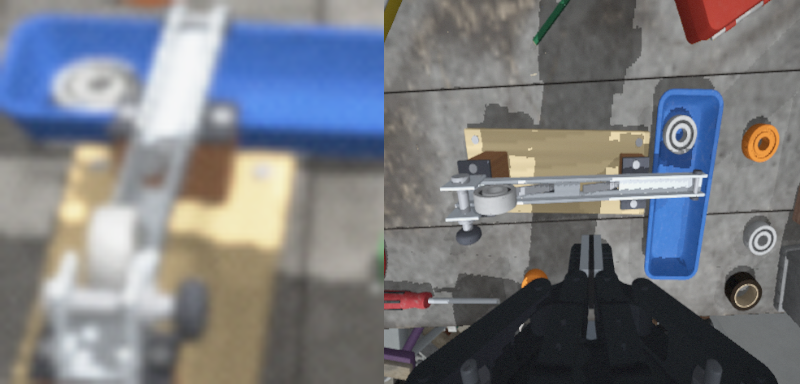

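The bearing rests at wrist-view pixel (494,200), matching the predicted x ≈ 253 mm, just uphill of the raised upper catch. The bolt head at (468,236) is fully in and the fingers are clear. I'll hand the job in.

```bash
python3 -c "
from plant import manip
print(manip.job_done())"
```

```text
the job is handed in; nothing more can be done
None
```

The job is handed in at about 14.4 s: the end bolt is fully in, and the bearing rests near the top of the gutter at about x = 253 mm, held by the upper catch; nothing else was moved.

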